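Lock the prop leg and lay the tube on the stand

ROBOT

A 6-joint arm with a two-finger parallel gripper is mounted at the origin on a cart in front of the work surface, level with it; the furniture and walls round the work are solid. World frame = base frame: x ahead of the robot, y to its left, z up, the work surface at z = 0. Lengths are in m, angles in degrees, forces in N, time in s.
With the tool pointing down it reaches from about 0.4 to 0.825 m from the base axis. Payload 7 kg.
Tool frame: the origin (TCP) lies midway between the tips of the shut fingers; the grasp point (between the pads) lies hold_point_z behind it (hold_point_z is the distance from the TCP to the grasp point, in m); z points along the fingers, y is the line along which they close (so a half turn about z gives the same grasp; the last joint's range is limited). The gripper opens to 88 mm and grips with 3 to 60 N. Pads are 19 mm wide; open, the fingers measure 130 mm over their backs; the gripper's body (78 mm by 193 mm) begins 47 mm behind the grasp point.
Start: joints at [87.726, 20.546, 0.682, 0, -70.136, -16.507], TCP at [0.217, 0.639, 0.202] pointing down, gripper open.
Joint ranges: [-176.03, 176.03], [-82.01, 121.73], [-58.28, 71.71], [-173.87, 95.51], [-174.79, -0.11], [-173.66, 173.66]. Speed limits (degrees/s): [136.94, 136.94, 172.46, 180, 180, 180].

INTERFACE

Orientations are given as [roll, pitch, yaw] about the fixed x, y, z axes, in that order (R = Rz(yaw) Ry(pitch) Rx(roll)).
In Python, from plant import * gives the robot as it stands.
- The arm moves only by the tool step_arm, never from a script. Its argument "steps" is a list that holds one entry, the list of rows, each a list of 6 numbers: the shift along the tool's x, y, z scaled (see below), then the turn, a rotation vector about the tool's x, y, z scaled (see below). In form: [[[tx, ty, tz, wx, wy, wz], ...]]. A call has 1 to 20 rows; each row is the pose to reach, as a shift and turn from the pose commanded when the call began, along the tool's axes at that moment; what a row does not reach only later rows make up. The controller multiplies each number of a shift by 100 mm and each number of a turn by 0.5 rad. A row lasts 1/10 s, in which the tool goes at most 50 mm and 8.59 degrees, less where a joint would pass 70% of its speed; a pose out of reach is approached as far as the arm can. A call with a number of a shift or a turn outside -1 to 1 is refused whole. A call with a gripper value outside its range is refused whole. "jaw" is the closure in counts, from 0 (fully open) to 255 (shut), set as the call begins (left out, the last holds). The fingers move at their own pace and stop on an object; the grip force is fixed at half the most. Time passes only in rows, so rows that repeat a pose let the fingers close. It gives the time, the measured TCP pose, the force, the opening and the grip force at its end, in the units of the state.
- get_obs(): the state, without advancing time (a new reading comes with each control period).
- snapshot(name): name is "scene" or "top" or "wrist"; returns (picture, depth): 480x640x3 uint8, red, green, blue; 480x640 float32, m along the optical axis (not along the pixel's ray), 0 where there is no reading.
- calibration(name): a dict with "mtx" (3x3 intrinsics, pixels), "rvec" (rotation vector, rad) and "tvec" (3), from world to camera coordinates, as OpenCV has them. Camera axes: x right, y down, z forward; pixel columns grow to the right and rows downward; lengths in m; the calibration is good to about 2 mm. The wrist camera is an equidistant fisheye: a pixel r from the principal point sees the ray r / f radians off the axis. A picture is of the moment at which its call begins: read the wrist's pose just before it. calibration takes no time and is no camera call; for the wrist camera it gives the pose at the moment of the call.
- close_job(): hands the job in; it is judged then, once.
The state is a dict: "clock": time; "joint_pos": joint angles; "qvel": joint speeds; "tau": joint torques, N m; "tool_pos": TCP position; "orientation": TCP orientation; "force": force on the tool from outside, world axes, zero at the start; "moment": the same for the moment, N m; "opening": finger opening in m; "gripper_force": force on a finger pad.
Only numpy, scipy, OpenCV 4.12 (cv2) and the standard library are available. Lean on these libraries where they do the work, as an engineer would, in place of code of your own. Each camera call takes 0.05 s, during which the arm holds its last target. There are 200 camera calls.

TASK

Swing the folded prop leg of the tube stand up until its spring takes it over centre and it stays locked against its stop, and let go of it. Then lay the longer of the two square tubes in both rests of the stand, level, between the ears, with about the same length sticking out at each end; set it down, do not drop it. Leave the short tube and the two pipe elbows where they are.

Things in the scene. Friction and masses are not known exactly. Their poses are not given: they have to be found in the camera images.
- stand: Dark steel tube stand fixed to the bench. Base plate 200 x 84 x 8 mm, x along it, z up, origin at centre of its underside. At x = +67 mm a fixed post with a U-rest: pad 22 mm long in x, 114 mm above the bench, between two 17 mm high flaring ears 53 mm apart in y. The prop leg (pivot at x = -54) has an equal U-rest; once locked its pad is level, centred at x = -67 mm, also 114 mm up.
- prop_leg (a joint): Bright steel prop leg, hinge angle in rad. 0 = folded (start): points to the stand's +x (to the post), 0.264 rad above level. Grows as it swings up and away from the post; 1.307 = upright, 1.47 = on its stop, locked. A spring goes over centre at about 0.95: before that it pulls the leg back to folded, beyond it on to the stop, where it stays. About 6 N at the handle swings it up.
- prop_pivot (a point): hinge axis of the prop leg, at (-54, 0, 35) mm in the stand's frame; the axis runs along the stand's y
- prop_grip (a point): Grip point on the leg's side handle, a round 10 mm bar parallel to the hinge, 60 mm from it, sticking out to the stand's +y (robot's side) and ending in a black ball at y = 95 mm. Point at y = 70 mm, clear of the ears (to y = 36). In the stand's frame (4, 70, 51) mm folded, (-64, 70, 94) locked. Pinch from above, fingers on the bar's stand +x and -x sides; the bar turns in the grip.
- rest_mid (a point): point on the stand where the centre of the long tube belongs: half-way between the two rests, at (0, 0, 134) mm in the stand's frame; axes as the stand
- long_tube_centre (a point): centre of the longer plain steel square tube, 200 mm long, 40 x 40 mm section, about 0.5 kg, lying on the bench (centre 20 mm up); its x axis runs along the tube. To be laid on the stand; grip it across at its middle
- short_tube_centre (a point): centre of the shorter plain steel square tube, 100 mm long, 40 x 40 mm section, lying on the bench; too short for the stand, leave it alone
- elbow_flanged: standing white-grey pipe elbow on a dark flange, 108 x 90 x 113 mm, origin at the centre of its underside; leave alone
- elbow_plain: plain light grey pipe elbow lying on the bench, 73 x 86 x 51 mm, origin at the centre of its underside; leave alone
- long_tube: the same longer tube; its origin is the centre of its underside as it lies at the start, 20 mm below its centre; axes as the centre point

How it is judged:
By the outcome, as a careful person would: the job done as asked, in the order asked, and still so for the second after the job is handed in, with the robot touching nothing.
It also fails if it takes over 64 s, if anything falls off the work surface, if the arm or the gripper's body presses on something with over 40 N, if the wrist force passes 120 N, or if a joint passes its speed limit or range.

## Working session

There is one attempt and no reset: what is moved stays moved. The work goes in short steps, Python scripts to look and compute and a tool call to move; the robot and the scene stay as the last step left them, time stands still between calls to the robot, and variables do not carry over. Pictures are saved under pics/ and viewed, at most 10 in all, crops included, and the job is handed in when it is done.

Besides the shell and the picture viewer there is one more tool, called after ">>>" as name(argument=value, ...), one argument or row to a line, values as JSON. step_arm: Moves the arm, as the interface text tells. Its arguments: {"type":"object","properties":{"steps":{"type":"array","items":{"type":"array","items":{"type":"array","items":{"type":"number","minimum":-1,"maximum":1}}}},"jaw":{"type":"number"}},"required":["steps"]}

```bash
mkdir -p pics; ls
cat > h.py <<'E'
from plant import *
import numpy as np, cv2
from scipy.spatial.transform import Rotation as R
def cam(n):
    c=calibration(n); return np.array(c['mtx']),cv2.Rodrigues(np.array(c['rvec'],float))[0],np.array(c['tvec'],float).ravel()
def cloud(n,d):
    K,Rc,t=cam(n); v,u=np.mgrid[:480,:640]
    p=np.stack([(u-K[0,2])/K[0,0]*d,(v-K[1,2])/K[1,1]*d,d],-1)
    return (p-t)@Rc
E
python3 - <<'E'
from h import *
for n in ("scene","top"):
    im,d=snapshot(n); np.savez(f'{n}.npz',im=im,d=d,p=cloud(n,d)); cv2.imwrite(f'pics/{n}0.png',im[...,::-1])
    print(n,-cam(n)[1].T@cam(n)[2])
print(get_obs())
E
```

```text
pics
scene [ 0.31621921 -0.55644626  0.8001916 ]
top [ 0.44136918 -0.01342944  1.05557206]
{'clock': 0.1, 'joint_pos': array([ 8.77270968e+01,  2.05882404e+01,  6.40047687e-01, -1.63683650e-02,
       -7.01359752e+01, -1.65062084e+01]), 'qvel': array([ 0.00824153, -0.05021425,  0.074275  ,  0.04820491,  0.06005466,
        0.06320449]), 'tau': array([-6.42896557e-04, -5.84163487e+01,  2.93753636e+01,  7.01544687e+00,
        1.01653661e-02, -5.69351960e-05]), 'tool_pos': array([0.21718966, 0.63861557, 0.20101823]), 'orientation': array([ 1.79914928e+02, -9.16173073e-03, -1.87846780e+01]), 'force': array([0.83003793, 0.80368111, 0.00408826]), 'moment': array([-0.05274151,  0.02742998, -0.05162008]), 'gripper_force': 0.0, 'opening': 0.08778311022992702}
```

View pics/top0.png

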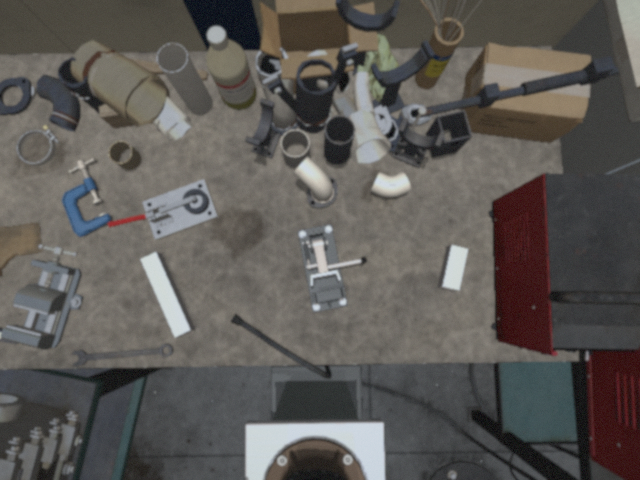

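View pics/scene0.png

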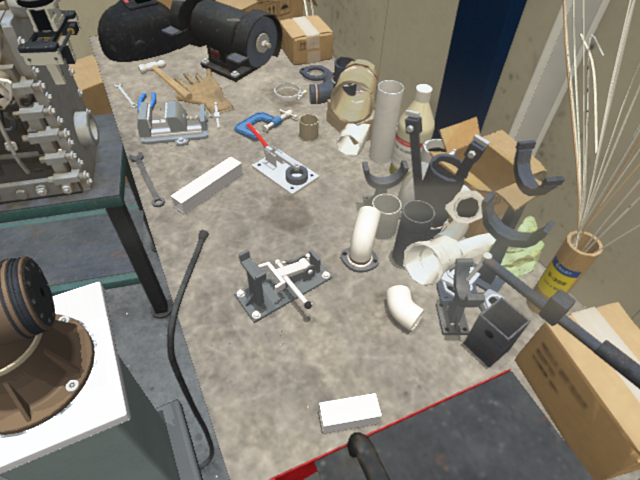

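The top view shows the long tube at about (165,293), the short tube at (454,267) and the stand at (323,268). The handle points right to (363,261), so the stand's +x points towards the robot. I'll enlarge the stand and tube to measure them.

Run:
```python
from h import *
z=np.load('top.npz'); im,p=z['im'],z['p']
c=cv2.resize(im[215:325,275:385],None,fx=5,fy=5,interpolation=cv2.INTER_CUBIC)
cv2.imwrite('pics/c1.png',c[...,::-1])
# long tube: top-surface points
def rect(u0,u1,v0,v1,zl,zh):
    q=p[v0:v1,u0:u1].reshape(-1,3); q=q[(q[:,2]>zl)&(q[:,2]<zh)]
    r=cv2.minAreaRect(q[:,:2].astype(np.float32)*1000); print(len(q),np.median(q[:,2]),r,cv2.boxPoints(r).round().tolist())
rect(130,200,240,345,.033,.05); rect(430,480,235,300,.033,.05)
rect(285,362,220,315,.004,.0125)
for n in ['stand']:
    q=p[215:325,275:385].reshape(-1,3)
    for a,b in((.004,.012),(.04,.06),(.105,.12),(.12,.14)):
        s=q[(q[:,2]>a)&(q[:,2]<b)]; print(a,len(s),s.mean(0) if len(s) else '',s.min(0),s.max(0))
```

```text
1596 0.041221415417334 ((449.5965270996094, 337.2467956542969), (199.43707275390625, 42.151947021484375), 25.104759216308594) [[350.0, 314.0], [368.0, 276.0], [549.0, 360.0], [531.0, 399.0]]
782 0.04152245101400352 ((501.2351379394531, -333.84234619140625), (42.06727981567383, 100.92879486083984), 74.6158447265625) [[447.0, -341.0], [544.0, -368.0], [555.0, -327.0], [458.0, -300.0]]
1959 0.008670904020667744 ((510.5044860839844, -28.2408447265625), (184.83108520507812, 226.0597686767578), 89.14142608642578) [[396.0, -119.0], [622.0, -122.0], [625.0, 62.0], [399.0, 66.0]]
0.004 2398 [ 0.50550514 -0.03611465  0.00745508] [ 0.37217143 -0.1785594   0.00400064] [0.63690101 0.08762932 0.01199761]
0.04 665 [ 0.53216924 -0.03463196  0.05242987] [ 0.4731951  -0.12607209  0.04010278] [0.59123428 0.01161976 0.05993442]
0.105 264 [ 0.44150335 -0.03805949  0.1155485 ] [ 0.42739217 -0.06570939  0.11059889] [ 0.45647894 -0.01054979  0.11986852]
0.12 82 [ 0.44123191 -0.03701601  0.13013899] [ 0.42575263 -0.07349107  0.1200018 ] [ 0.45622132 -0.00221059  0.13486173]
```

View pics/c1.png

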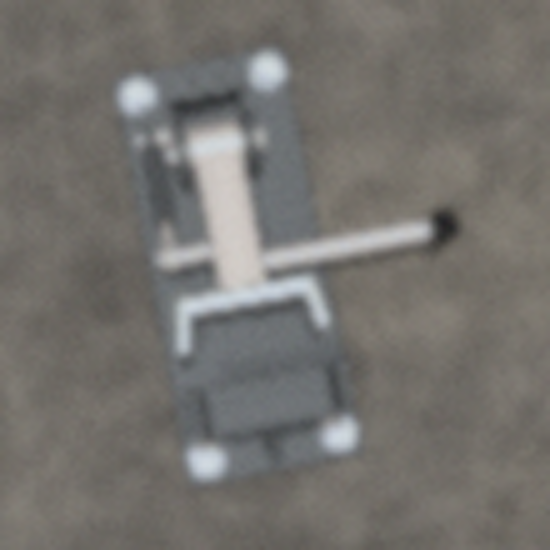

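The crop shows the four base bolts at (138,95), (267,71), (340,435) and (207,462), the bar running from (265,262) to (430,232), and the ball at (440,226). The post rest is at the bottom, nearest the robot.

Run:
```python
from h import *
K,Rc,t=cam('top')
def px(u,v,z):
    u,v=(u+.5)/5-.5+275,(v+.5)/5-.5+215
    d=Rc.T@np.array([(u-K[0,2])/K[0,0],(v-K[1,2])/K[1,1],1]); C=-Rc.T@t
    return C+d*(z-C[2])/d[2]
b=np.array([px(*q,.012) for q in((138,95),(267,71),(340,435),(207,462))])
print(b.round(4)); c=b.mean(0); dx=(b[2]+b[3]-b[0]-b[1]); yaw=np.degrees(np.arctan2(dx[1],dx[0])); dy=(b[1]+b[2]-b[0]-b[3])
print('c',c,'yaw',yaw, np.degrees(np.arctan2(dy[1],dy[0]))-90)
A=R.from_euler('z',yaw,degrees=True)
z=np.load('top.npz'); p=z['p']; q=p[215:325,275:385].reshape(-1,3)
loc=A.inv().apply(q-[c[0],c[1],0])*1000
s=loc[(loc[:,2]>105)&(loc[:,2]<119)]; print('pad (67,0)',(s.min(0)+s.max(0))/2,s.mean(0),s.min(0),s.max(0))
s=loc[(loc[:,2]>38)&(loc[:,2]<70)&(loc[:,1]>45)]; print('bar (4,45..100,51)',s.mean(0),s.min(0),s.max(0),len(s))
for n,v in dict(grip=(4,70,51),lock=(-64,70,94),piv=(-54,70,35),mid=(0,0,134)).items(): print(n,A.apply(np.array(v)/1000)+[c[0],c[1],0])
o=get_obs(); print(o['tool_pos'],o['orientation']); import plant; print([k for k in dir(plant) if not k.startswith('_')]); 
try: print(hold_point_z)
except Exception as e: print(e)
```

```text
[[ 0.5897  0.0208  0.012 ]
 [ 0.6004 -0.0415  0.012 ]
 [ 0.426  -0.0728  0.012 ]
 [ 0.4144 -0.0098  0.012 ]]
c [ 0.50763547 -0.02584209  0.012     ] yaw -169.96460327512267 -169.86807803567356
pad (67,0) [ 67.24482849   0.48173734 114.76582219] [ 67.1450298    0.67608069 115.4271619 ] [ 56.32247867 -26.43448282 110.5988905 ] [ 78.1671783   27.39795749 118.93275389]
bar (4,45..100,51) [ 4.5418043  74.90295547 56.57249607] [-3.00947987 45.46262136 48.09828986] [ 11.30232448 101.28641554  61.89064559] 118
grip [ 0.51589462 -0.09546814  0.051     ]
lock [ 0.58285424 -0.08361869  0.094     ]
piv [ 0.57300724 -0.08536126  0.035     ]
mid [ 0.50763547 -0.02584209  0.134     ]
[0.21718966 0.63861557 0.20101823] [ 1.79914928e+02 -9.16173073e-03 -1.87846780e+01]
['PlanningError', 'calibration', 'close_job', 'get_obs', 'hold_point_z', 'snapshot']
0.0188
```

```bash
cat >> h.py <<'E'
def plan(start,goals):
    """start/goals (x,y,z,yaw deg), tool down; prints shift & turn (units of the calls) per call"""
    c=np.array(start,float)
    for g in goals:
        g=np.array(g,float)
        for it in range(12):
            def rel(c,t):
                a=np.radians(c[3]); d=t-c
                return np.array([np.cos(a)*d[0]+np.sin(a)*d[1],np.sin(a)*d[0]-np.cos(a)*d[1],-d[2],0,0,0])/.1, -np.radians(d[3])/.5
            s,w=rel(c,g); k=max(1,abs(s).max(),abs(w)); s,w=(s/k).round(2),round(w/k,2)
            a=np.radians(c[3]); m=s*.1
            c=c+[np.cos(a)*m[0]+np.sin(a)*m[1],np.sin(a)*m[0]-np.cos(a)*m[1],-m[2],-np.degrees(w*.5)]
            print(s[:3].tolist(),w,'->',c.round(4))
            if k==1: break
    return c
def now():
    o=get_obs(); return [*o['tool_pos'],o['orientation'][2]]
E
python3 - <<'E'
from h import *
plan(now(),[(.45,.15,.2,-80),(.5171,-.1024,.16,-80)])
E
```

```text
[0.97, 1.0, 0.0] 0.55 -> [  0.2768   0.5127   0.201  -34.541 ]
[1.0, 0.58, 0.0] 0.46 -> [  0.3263   0.4082   0.201  -47.719 ]
[1.0, 0.3, 0.0] 0.41 -> [  0.3714   0.3141   0.201  -59.4647]
[1.0, 0.09, 0.01] 0.4 -> [  0.4144   0.2234   0.2    -70.9238]
[0.81, -0.1, 0.0] 0.32 -> [  0.4504   0.1501   0.2    -80.0912]
[1.0, -0.09, 0.15] -0.0 -> [ 4.76400e-01  5.31000e-02  1.85000e-01 -8.00912e+01]
[1.0, -0.08, 0.16] -0.0 -> [ 5.01500e-01 -4.40000e-02  1.69000e-01 -8.00912e+01]
[0.6, -0.05, 0.09] -0.0 -> [  0.5168  -0.1023   0.16   -80.0912]
```

>>> step_arm(
  steps=[
    [[0.5,0.5,0,0,0,0.28],[0.97,1.0,0,0,0,0.55],[0.97,1.0,0,0,0,0.55],[0.97,1.0,0,0,0,0.55]],
  ],
  jaw=0,
)

```text
clock: 0.5
tool_pos: [0.2782, 0.509, 0.2022]
orientation: [180.0, 0.0, -34.7]
force: [0.7, 1.3, 0.1]
opening: 0.0877
gripper_force: 0.0
```

>>> step_arm(
  steps=[
    [[0.4,0.24,0,0,0,0.2],[0.8,0.47,0,0,0,0.37],[1.0,0.58,0,0,0,0.46],[1.0,0.58,0,0,0,0.46]],
  ],
)

```text
clock: 0.9
tool_pos: [0.3272, 0.4063, 0.2021]
orientation: [180.0, 0.0, -47.9]
force: [0.0, 0.9, 0.1]
opening: 0.0874
gripper_force: 0.0
```

>>> step_arm(
  steps=[
    [[0.4,0.12,0,0,0,0.17],[0.8,0.24,0,0,0,0.33],[1.0,0.3,0,0,0,0.41],[1.0,0.3,0,0,0,0.41]],
  ],
)

```text
clock: 1.3
tool_pos: [0.3721, 0.3131, 0.2019]
orientation: [180.0, -0.0, -59.6]
force: [-0.3, 0.5, 0.1]
opening: 0.0875
gripper_force: 0.0
```

>>> step_arm(
  steps=[
    [[0.4,0.04,0,0,0,0.16],[0.8,0.07,0,0,0,0.32],[1.0,0.09,0.01,0,0,0.4],[1.0,0.09,0.01,0,0,0.4]],
  ],
)

```text
clock: 1.7
tool_pos: [0.4151, 0.2229, 0.2006]
orientation: [180.0, -0.0, -71.0]
force: [-0.3, -0.1, -0.9]
opening: 0.0877
gripper_force: 0.0
```

>>> step_arm(
  steps=[
    [[0.4,-0.05,0,0,0,0.16],[0.81,-0.1,0,0,0,0.32],[0.81,-0.1,0,0,0,0.32],[0.81,-0.1,0,0,0,0.32]],
  ],
)

```text
clock: 2.1
tool_pos: [0.4509, 0.151, 0.2007]
orientation: [180.0, 0.0, -80.1]
force: [-0.4, 0.3, -0.8]
opening: 0.0875
gripper_force: 0.0
```

>>> step_arm(
  steps=[
    [[0.4,-0.04,0.06,0,0,0],[0.8,-0.07,0.12,0,0,0],[1.0,-0.09,0.15,0,0,0],[1.0,-0.09,0.15,0,0,0]],
  ],
)

```text
clock: 2.5
tool_pos: [0.4767, 0.0533, 0.1852]
orientation: [179.9, -0.0, -80.0]
force: [0.1, 0.3, -0.5]
opening: 0.0877
gripper_force: 0.0
```

Tracking is good, so I'll go to above the handle, then down. The target TCP is (0.5171, -0.1024, 0.032).

>>> step_arm(
  steps=[
    [[0.4,-0.03,0.06,0,0,0],[0.8,-0.06,0.12,0,0,0],[1.0,-0.08,0.16,0,0,0],[1.0,-0.08,0.16,0,0,0]],
  ],
)

```text
clock: 2.9
tool_pos: [0.5021, -0.0436, 0.1691]
orientation: [179.9, -0.0, -80.1]
force: [-0.2, 0.6, -1.2]
opening: 0.0877
gripper_force: 0.0
```

>>> step_arm(
  steps=[
    [[0.3,-0.03,0.05,0,0,0],[0.6,-0.05,0.09,0,0,0],[0.6,-0.05,0.09,0,0,0],[0.6,-0.05,0.09,0,0,0]],
  ],
)

```text
clock: 3.3
tool_pos: [0.5173, -0.1005, 0.1608]
orientation: [180.0, 0.0, -80.0]
force: [0.4, 0.2, -0.2]
opening: 0.0875
gripper_force: 0.0
```

Run:
```python
from h import *
print(now()); im,d=snapshot('wrist'); cv2.imwrite('pics/w1.png',im[...,::-1]); print(calibration('wrist')['mtx'])
plan(now(),[(.5171,-.1024,.032,-80)])
```

```text
[np.float64(0.5173457524390245), np.float64(-0.10051543459840455), np.float64(0.1607834240600055), np.float64(-80.04134921089157)]
[[371.64829954   0.         320.27707618]
 [  0.         371.64829954 236.98976582]
 [  0.           0.           1.        ]]
[0.02, 0.0, 1.0] -0.0 -> [ 5.17700e-01 -1.02300e-01  6.10000e-02 -8.00083e+01]
[0.0, 0.01, 0.29] -0.0 -> [ 5.16700e-01 -1.02500e-01  3.20000e-02 -8.00083e+01]
```

View pics/w1.png

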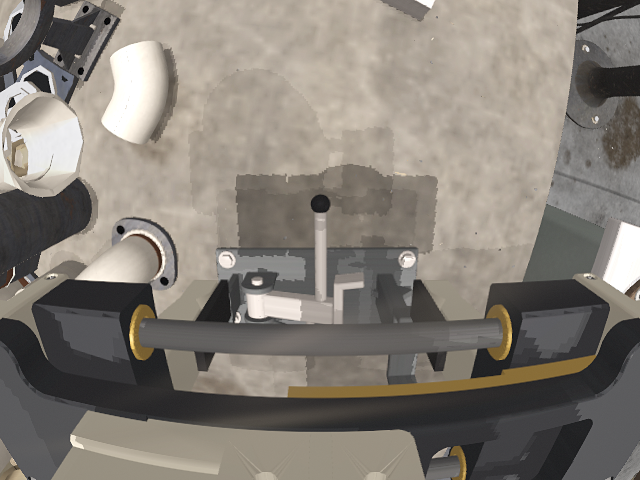

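The bar is centred between the fingers at column 320, with the ball at (320,203). The gripper body is wide along stand x, so I'll tilt it 15° away from the ears during the descent.

>>> step_arm(
  steps=[
    [[-0.04,0,0.2,0,-0.2,0],[-0.08,0,0.4,0,-0.4,0],[-0.08,0,0.6,0,-0.52,0],[-0.08,0,0.8,0,-0.52,0],[-0.08,0,1.0,0,-0.52,0],[-0.08,0,1.0,0,-0.52,0],[-0.08,0,1.0,0,-0.52,0]],
  ],
)

```text
clock: 4.05
tool_pos: [0.5158, -0.0929, 0.0614]
orientation: [180.0, 14.9, -80.0]
force: [0.3, 0.3, 0.7]
opening: 0.0876
gripper_force: 0.0
```

>>> step_arm(
  steps=[
    [[0.02,0,0.08,0,0,0],[0.04,0,0.15,0,0,0],[0.06,0,0.22,0,0,0],[0.06,0,0.22,0,0,0],[0.06,0,0.22,0,0,0]],
  ],
)

```text
clock: 4.55
tool_pos: [0.5155, -0.0941, 0.0379]
orientation: [180.0, 14.9, -80.1]
force: [-0.1, -0.5, -0.0]
opening: 0.0875
gripper_force: 0.0
```

Run:
```python
from h import *
o=get_obs();print(o['tool_pos'],o['orientation'],o['force']); im,d=snapshot('wrist'); cv2.imwrite('pics/w2.png',im[...,::-1])
im,d=snapshot('scene'); cv2.imwrite('pics/s2.png',cv2.resize(im[200:360,180:380],None,fx=4,fy=4)[:600,:,::-1])
```

```text
[ 0.51548998 -0.09413514  0.03790983] [179.97098477  14.89894446 -80.09765434] [-0.11969501 -0.45302652 -0.00800666]
```

View pics/w2.png

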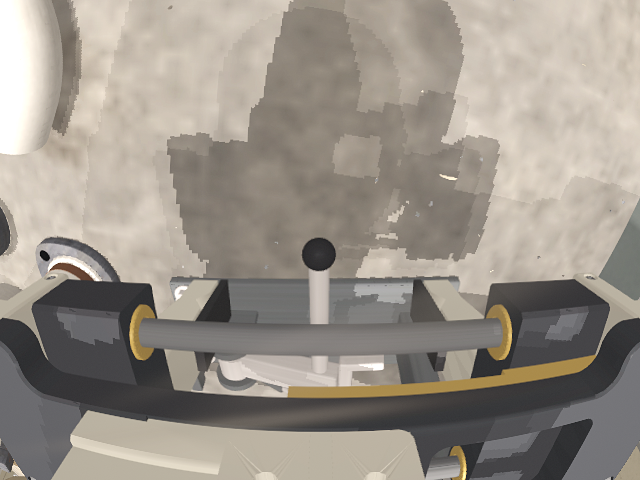

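The bar sits midway between the pads at column 319, so I'll close.

>>> step_arm(
  steps=[
    [[0,0,0,0,0,0],[0,0,0,0,0,0],[0,0,0,0,0,0],[0,0,0,0,0,0],[0,0,0,0,0,0],[0,0,0,0,0,0],[0,0,0,0,0,0],[0,0,0,0,0,0],[0,0,0,0,0,0],[0,0,0,0,0,0]],
  ],
  jaw=255,
)

```text
clock: 5.65
tool_pos: [0.5156, -0.0941, 0.0381]
orientation: [180.0, 14.9, -80.1]
force: [0.3, -1.0, 0.0]
opening: 0.0131
gripper_force: 0.0
```

Run:
```python
from h import *
o=get_obs();print(o['tool_pos'],o['orientation'],o['force'],o['opening'],o['gripper_force'])
# arc: displacement in stand frame -> tool frame
T=R.from_euler('xyz',[180,15,-80],degrees=True); S=R.from_euler('z',-169.96,degrees=True)
a0=np.arctan2(16,58); r=np.hypot(58,16)
for h in np.arange(0,1.5,.1).tolist()+[1.47]:
    d=S.apply([r*(np.cos(a0+h)-np.cos(a0)),0,r*(np.sin(a0+h)-np.sin(a0))])
    print(round(h,2),(T.inv().apply(d)/100).round(2))
```

```text
[ 0.51559833 -0.09407895  0.03805854] [179.99834118  14.89790951 -80.08802278] [ 0.25918727 -0.9997907   0.0299004 ] 0.013100072312712442 0.0
0.0 [0. 0. 0.]
0.1 [-0.01 -0.02 -0.06]
0.2 [-0.03 -0.04 -0.11]
0.3 [-0.04 -0.07 -0.16]
0.4 [-0.06 -0.11 -0.21]
0.5 [-0.07 -0.15 -0.25]
0.6 [-0.08 -0.19 -0.29]
0.7 [-0.09 -0.24 -0.32]
0.8 [-0.1  -0.29 -0.35]
0.9 [-0.1  -0.34 -0.38]
1.0 [-0.11 -0.4  -0.4 ]
1.1 [-0.11 -0.46 -0.41]
1.2 [-0.11 -0.52 -0.42]
1.3 [-0.11 -0.58 -0.43]
1.4 [-0.11 -0.64 -0.42]
1.47 [-0.11 -0.68 -0.42]
```

>>> step_arm(
  steps=[
    [[0,0,0,0,0,0],[0,0,0,0,0,0],[0,0,0,0,0,0],[0,0,0,0,0,0]],
  ],
)

```text
clock: 6.05
tool_pos: [0.5156, -0.0941, 0.0381]
orientation: [-180.0, 14.9, -80.1]
force: [-0.3, -0.3, 0.3]
opening: 0.0005
gripper_force: 0.0
```

>>> step_arm(
  steps=[
    [[-0.01,-0.02,-0.06,0,0,0],[-0.03,-0.04,-0.11,0,0,0],[-0.04,-0.07,-0.16,0,0,0],[-0.06,-0.11,-0.21,0,0,0],[-0.06,-0.11,-0.21,0,0,0]],
  ],
)

```text
clock: 6.55
tool_pos: [0.5276, -0.0918, 0.0609]
orientation: [-179.9, 14.9, -80.0]
force: [-0.3, 0.2, -0.2]
opening: 0.0004
gripper_force: 0.0
```

The jaws shut empty, so the bar wasn't between the pads. I'll look.

Run:
```python
from h import *
im,d=snapshot('scene'); a=cv2.resize(im[220:340,210:340],None,fx=3,fy=3)
im,d=snapshot('wrist'); b=im[200:420,180:460]; b=cv2.resize(b,None,fx=1.4,fy=1.4)
c=np.zeros((360,790,3),np.uint8); c[:a.shape[0],:390]=a; c[:b.shape[0],395:395+b.shape[1]]=b
cv2.imwrite('pics/m1.png',c[...,::-1])
```

```text
(no output)
```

View pics/m1.png

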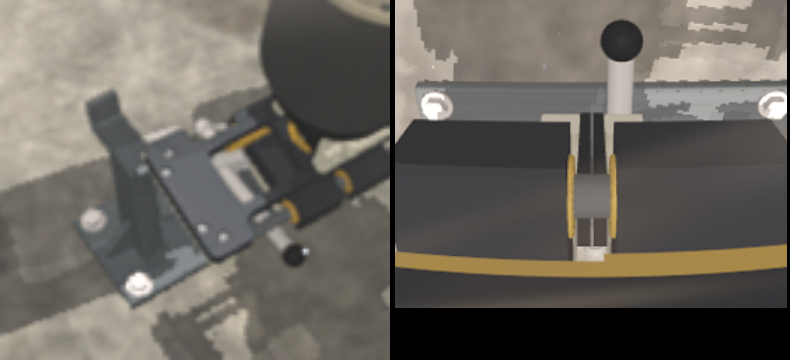

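```bash
cat >> h.py <<'E'
def wcloud():
    K,Rc,t=cam('wrist'); im,d=snapshot('wrist'); v,u=np.mgrid[:480,:640]
    x,y=(u-K[0,2])/K[0,0],(v-K[1,2])/K[1,1]; r=np.hypot(x,y)+1e-9; k=np.tan(np.minimum(r,1.5))/r
    p=np.stack([x*k*d,y*k*d,d],-1); return im,(p-t)@Rc
C=np.array([.5076,-.0258,0]); S=R.from_euler('z',-169.96,degrees=True)
def stand(p): return S.inv().apply(p.reshape(-1,3)-C).reshape(p.shape)*1000
E
python3 - <<'E'
from h import *
im,p=wcloud(); q=stand(p)
o=get_obs(); print(stand(o['tool_pos']), o['orientation'])
# crop pix (cx,cy)->(180+(cx-395)/1.4, 200+cy/1.4)
for n,(cx,cy) in dict(ball=(621,40),bar1=(621,70),bar2=(621,90),bar3=(621,108),tipL=(580,150),tipR=(604,150),tip0=(592,118),tip1=(590,250),w=(594,252)).items():
    u,v=int(180+(cx-395)/1.4),int(200+cy/1.4); print(n,u,v,q[v,u].round(1))
E
```

```text
[-6.87145737 68.14181883 59.79626591] [179.99189435  14.90544611 -80.08646064]
ball 341 228 [ 4.5 98.1 59.1]
bar1 341 250 [ 4.9 84.2 57.9]
bar2 341 264 [ 5.3 74.5 56.9]
bar3 341 277 [ 5.6 65.3 56.3]
tipL 312 307 [ -9.   91.5 109.1]
tipR 329 307 [ -2.2  90.  107.5]
tip0 320 284 [-6.1 22.3  9.2]
tip1 319 378 [ -6.9 -28.8  54.8]
w 322 380 [ -4.8 -32.3  54. ]
```

Run:
```python
from h import *
o=get_obs(); T=R.from_euler('xyz',o['orientation'],degrees=True)
im,p=wcloud(); q=T.inv().apply(p.reshape(-1,3)-o['tool_pos']).reshape(p.shape)*1000
print('cam in tool',T.inv().apply(-cam('wrist')[1].T@cam('wrist')[2]-o['tool_pos'])*1000, 'axis',T.inv().apply(cam('wrist')[1][2]))
for v in range(270,400,8): print(v,[q[v,u].round().astype(int).tolist() for u in (306,314,319,322,328,336)])
K,Rc,t=cam('wrist')
def proj(x):
    c=Rc@(T.apply(np.array(x)/1000)+o['tool_pos'])+t; r=np.hypot(*c[:2]); th=np.arctan2(r,c[2]); return c[:2]/r*th*K[0,0]+K[:2,2]
for x in ((0,0,0),(0,0,-19),(9,0,0),(9,0,-40)): print(x,proj(x))
```

```text
cam in tool [  78.07338225    1.49083084 -183.40271888] axis [-2.89923035e-01  7.37232993e-05  9.57049961e-01]
270 [[-19, -9, 57], [-19, -3, 58], [-19, 0, 57], [-19, 3, 57], [-19, 7, 58], [3, 10, 3]]
278 [[-26, -9, 60], [-26, -3, 60], [-26, 0, 59], [-26, 3, 59], [-26, 7, 59], [-3, 10, 6]]
286 [[11, -5, -36], [10, -1, -33], [9, 1, -31], [9, 2, -32], [9, 5, -32], [10, 8, -34]]
294 [[11, -5, -44], [9, -1, -39], [9, 1, -41], [9, 2, -40], [9, 5, -39], [38, 5, -100]]
302 [[9, -4, -47], [9, -1, -47], [9, 1, -47], [9, 2, -48], [9, 5, -48], [36, 5, -100]]
310 [[35, -2, -102], [9, -1, -54], [9, 1, -54], [9, 2, -55], [10, 4, -55], [35, 5, -103]]
318 [[35, -2, -107], [9, -1, -61], [9, 1, -61], [10, 2, -62], [9, 4, -61], [35, 5, -107]]
326 [[34, -2, -109], [32, 0, -105], [31, 1, -103], [32, 2, -106], [31, 3, -105], [33, 5, -108]]
334 [[33, -2, -110], [30, 0, -107], [31, 1, -107], [31, 2, -107], [31, 3, -108], [33, 5, -110]]
342 [[31, -2, -111], [29, 0, -108], [29, 1, -108], [29, 2, -109], [30, 3, -109], [32, 5, -112]]
350 [[29, -2, -112], [28, 0, -110], [27, 1, -109], [27, 2, -108], [27, 3, -109], [30, 5, -113]]
358 [[28, -2, -113], [-2, -1, -72], [-2, 1, -72], [-2, 2, -71], [-2, 4, -72], [27, 5, -112]]
366 [[25, -2, -112], [-6, -1, -71], [-5, 1, -72], [-6, 2, -71], [-5, 4, -72], [24, 5, -111]]
374 [[13, -3, -100], [-10, -1, -71], [-10, 1, -71], [-10, 2, -71], [-9, 4, -72], [17, 5, -105]]
382 [[11, -3, -101], [-155, -5, 102], [-97, 0, 31], [-97, 3, 31], [-154, 9, 100], [22, 5, -115]]
390 [[22, -2, -118], [22, 0, -118], [22, 1, -118], [23, 2, -119], [23, 3, -119], [22, 5, -118]]
398 [[25, -2, -124], [25, 0, -124], [25, 1, -124], [25, 2, -124], [25, 3, -124], [24, 5, -123]]
(0, 0, 0) [317.48389613 277.24419673]
(0, 0, -19) [317.22068334 292.44476338]
(9, 0, 0) [317.43222737 261.53615135]
(9, 0, -40) [316.78249503 294.49613661]
```

The depth view shows the shut fingers ending about 28 mm short of the reported TCP, so they closed above the bar. I'll open, go back and go 28 mm deeper along the tool. The bench and body stay clear of the gripper whether or not the offset is real.

>>> step_arm(
  steps=[
    [[0,0,0,0,0,0],[0,0,0,0,0,0],[0,0,0,0,0,0],[0,0,0,0,0,0],[0,0,0,0,0,0],[0,0,0,0,0,0],[0.06,0.11,0.1,0,0,0],[0.06,0.11,0.1,0,0,0],[0.06,0.11,0.1,0,0,0],[0.06,0.11,0.1,0,0,0]],
  ],
  jaw=0,
)

```text
clock: 7.75
tool_pos: [0.5162, -0.097, 0.0487]
orientation: [-180.0, 14.9, -80.1]
force: [-0.1, -0.2, 0.4]
opening: 0.0747
gripper_force: 0.0
```

>>> step_arm(
  steps=[
    [[0,0,0.1,0,0,0],[0,0,0.2,0,0,0],[0,0,0.3,0,0,0],[0,0,0.39,0,0,0],[0,0,0.39,0,0,0],[0,0,0.39,0,0,0]],
  ],
)

```text
clock: 8.35
tool_pos: [0.5143, -0.0869, 0.0106]
orientation: [180.0, 14.9, -80.1]
force: [0.1, 1.0, 0.5]
opening: 0.0878
gripper_force: 0.0
```

>>> step_arm(
  steps=[
    [[0,0,0,0,0,0],[0,0,0,0,0,0],[0,0,0,0,0,0],[0,0,0,0,0,0],[0,0,0,0,0,0],[0,0,0,0,0,0],[0,0,0,0,0,0],[0,0,0,0,0,0],[0,0,0,0,0,0],[0,0,0,0,0,0],[0,0,0,0,0,0],[0,0,0,0,0,0],[0,0,0,0,0,0],[0,0,0,0,0,0]],
  ],
  jaw=255,
)

```text
clock: 9.75
tool_pos: [0.5151, -0.0869, 0.0111]
orientation: [-179.9, 14.9, -80.1]
force: [4.0, 1.5, -3.2]
opening: 0.0088
gripper_force: 30.0
```

Gripped: opening 8.8 mm at 30 N. Now I'll swing the leg along the arc.

>>> step_arm(
  steps=[
    [[-0.01,-0.02,-0.06,0,0,0],[-0.03,-0.04,-0.11,0,0,0],[-0.04,-0.07,-0.16,0,0,0],[-0.06,-0.11,-0.21,0,0,0],[-0.07,-0.15,-0.25,0,0,0],[-0.07,-0.15,-0.25,0,0,0],[-0.07,-0.15,-0.25,0,0,0]],
  ],
)

```text
clock: 10.45
tool_pos: [0.5276, -0.0845, 0.0368]
orientation: [179.8, 14.9, -80.1]
force: [-4.3, -4.6, -3.9]
opening: 0.0088
gripper_force: 30.0
```

>>> step_arm(
  steps=[
    [[-0.01,-0.04,-0.04,0,0,0],[-0.02,-0.09,-0.07,0,0,0],[-0.03,-0.14,-0.1,0,0,0],[-0.03,-0.19,-0.13,0,0,0],[-0.04,-0.25,-0.15,0,0,0],[-0.04,-0.31,-0.16,0,0,0],[-0.04,-0.37,-0.17,0,0,0],[-0.04,-0.43,-0.18,0,0,0],[-0.04,-0.49,-0.17,0,0,0],[-0.04,-0.52,-0.17,0,0,0],[-0.04,-0.52,-0.17,0,0,0],[-0.04,-0.52,-0.17,0,0,0]],
  ],
)

```text
clock: 11.65
tool_pos: [0.5817, -0.0753, 0.0549]
orientation: [-179.9, 14.9, -80.0]
force: [3.1, 3.0, 4.5]
opening: 0.009
gripper_force: 30.0
```

>>> step_arm(
  steps=[
    [[0,0,0,0,0,0],[0,0,0,0,0,0],[0,0,0,0,0,0],[0,0,0,0,0,0],[0,0,0,0,0,0],[0,0,0,0,0,0],[0,0,0,0,0,0],[0,0,-0.2,0,0,0],[0,0,-0.4,0,0,0],[0,0,-0.7,0,0,0],[0,0,-1,0,0,0],[0,0,-1,0,0,0],[0,0,-1,0,0,0]],
  ],
  jaw=0,
)

```text
clock: 12.95
tool_pos: [0.5851, -0.101, 0.1517]
orientation: [-179.9, 14.9, -80.1]
force: [0.0, 0.4, -0.3]
opening: 0.0874
gripper_force: 0.0
```

>>> step_arm(
  steps=[
    [[0,0,-0.2,0,0.25,0],[0,0,-0.4,0,0.52,0],[0,0,-0.4,0,0.52,0],[0,0,-0.4,0,0.52,0],[0,0,-0.4,0,0.52,0]],
  ],
)

```text
clock: 13.45
tool_pos: [0.5859, -0.1107, 0.1884]
orientation: [179.9, 0.1, -80.1]
force: [-0.8, 1.0, -0.1]
opening: 0.0876
gripper_force: 0.0
```

Run:
```python
from h import *
o=get_obs();print(o['tool_pos'],o['orientation'],o['force'],o['opening'])
im,p=wcloud(); cv2.imwrite('pics/w3.png',im[...,::-1])
q=stand(p); s=q[(q[...,0]<-50)&(q[...,0]>-85)&(q[...,2]>105)&(q[...,2]<140)]; print('leg rest',s.mean(0),s.min(0),s.max(0),len(s))
plan(now(),[(.45,.25,.2,-154.9),(.4496,.3372,.1,-154.9)])
```

```text
[ 0.58591821 -0.11074137  0.1883912 ] [ 1.79888472e+02  1.11112266e-01 -8.00893253e+01] [-0.77149408  0.95547897 -0.07531817] 0.08757289255048908
leg rest [-66.12447402  -9.41813205 116.32306311] [-77.25833172 -31.20647926 108.15549308] [-55.28094035  32.33993827 125.98468087] 982
[-1.0, 0.19, -0.03] 0.69 -> [ 5.50200e-01 -1.60000e-02  1.91400e-01 -9.99065e+01]
[-1.0, 0.59, -0.04] 0.78 -> [ 5.093000e-01  9.270000e-02  1.954000e-01 -1.222518e+02]
[-0.76, 1.0, -0.03] 0.85 -> [   0.4653    0.2103    0.1984 -146.6025]
[-0.09, 0.42, -0.02] 0.29 -> [   0.4497    0.2503    0.2004 -154.9104]
[-0.37, 0.78, 1.0] -0.0 -> [ 4.501000e-01  3.367000e-01  1.004000e-01 -1.549104e+02]
[0.0, 0.01, 0.0] -0.0 -> [ 4.497000e-01  3.376000e-01  1.004000e-01 -1.549104e+02]
```

View pics/w3.png

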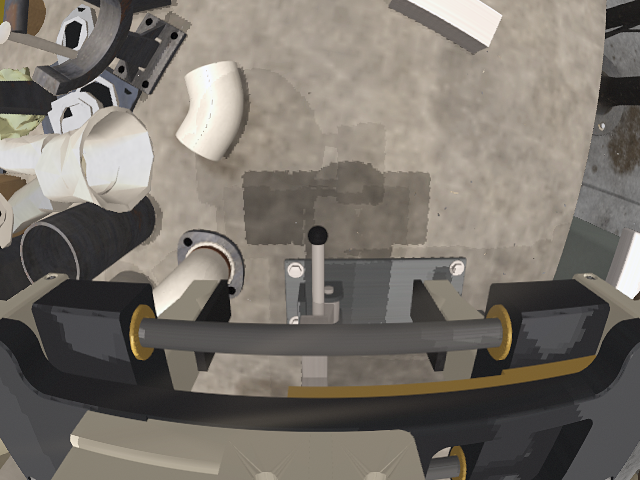

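The leg is locked: the handle stands at (318,236) and its rest is measured at stand x = -66, 114–116 mm up. Next, the tube.

>>> step_arm(
  steps=[
    [[-0.4,0.08,-0.03,0,0,0.25],[-0.8,0.15,-0.03,0,0,0.5],[-1.0,0.19,-0.03,0,0,0.69],[-1.0,0.19,-0.03,0,0,0.69]],
  ],
)

```text
clock: 13.9
tool_pos: [0.5499, -0.0147, 0.1921]
orientation: [179.9, 0.0, -100.0]
force: [0.2, 0.2, 0.1]
opening: 0.0877
gripper_force: 0.0
```

>>> step_arm(
  steps=[
    [[-0.4,0.2,-0.04,0,0,0.28],[-0.8,0.45,-0.04,0,0,0.55],[-1.0,0.59,-0.04,0,0,0.78],[-1.0,0.59,-0.04,0,0,0.78]],
  ],
)

```text
clock: 14.3
tool_pos: [0.509, 0.0942, 0.1962]
orientation: [179.9, -0.0, -122.4]
force: [0.2, 0.2, -0.3]
opening: 0.0876
gripper_force: 0.0
```

>>> step_arm(
  steps=[
    [[-0.25,0.35,-0.03,0,0,0.28],[-0.5,0.7,-0.03,0,0,0.56],[-0.76,1.0,-0.03,0,0,0.85],[-0.76,1.0,-0.03,0,0,0.85]],
  ],
)

```text
clock: 14.7
tool_pos: [0.4654, 0.2126, 0.1992]
orientation: [180.0, -0.0, -146.7]
force: [0.6, -0.2, 0.0]
opening: 0.0879
gripper_force: 0.0
```

>>> step_arm(
  steps=[
    [[-0.09,0.42,-0.02,0,0,0.28],[-0.09,0.42,-0.02,0,0,0.29],[-0.09,0.42,-0.02,0,0,0.29],[-0.09,0.42,-0.02,0,0,0.29]],
  ],
)

```text
clock: 15.1
tool_pos: [0.4504, 0.2492, 0.2013]
orientation: [-180.0, -0.1, -154.8]
force: [-0.2, -0.9, -0.7]
opening: 0.0881
gripper_force: 0.0
```

>>> step_arm(
  steps=[
    [[-0.15,0.3,0.25,0,0,0],[-0.3,0.6,0.5,0,0,0],[-0.37,0.78,0.8,0,0,0],[-0.37,0.78,1.0,0,0,0],[-0.37,0.78,1.0,0,0,0],[-0.37,0.78,1.0,0,0,0]],
  ],
)

```text
clock: 15.7
tool_pos: [0.4509, 0.3357, 0.1019]
orientation: [-180.0, -0.0, -154.9]
force: [0.1, 0.7, 0.3]
opening: 0.0876
gripper_force: 0.0
```

Run:
```python
from h import *
print(now()); im,p=wcloud(); cv2.imwrite('pics/w4.png',im[...,::-1])
q=p[(p[...,2]>.033)&(p[...,2]<.048)&(p[...,0]>.3)&(p[...,0]<.6)&(p[...,1]>.24)&(p[...,1]<.43)]
r=cv2.minAreaRect(q[:,:2].astype(np.float32)*1000); print(len(q),r,np.median(q[:,2]))
```

```text
[np.float64(0.4509388220460177), np.float64(0.33566075052902833), np.float64(0.10190385256788932), np.float64(-154.86166857812256)]
13462 ((448.39459228515625, 339.7084045410156), (199.5544891357422, 40.53508377075195), 25.203073501586914) 0.04072729976196482
```

View pics/w4.png

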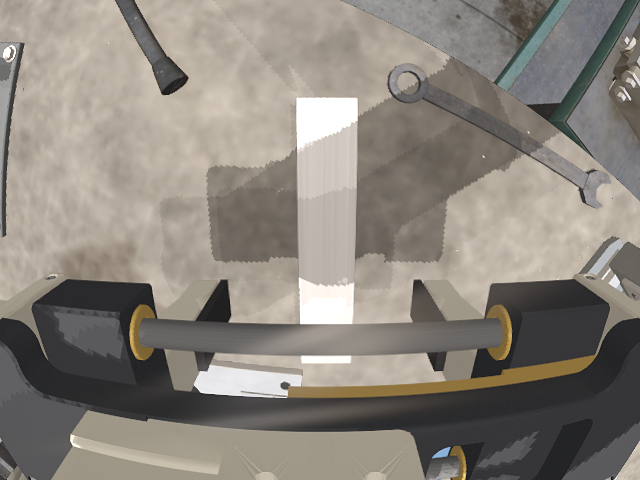

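The tube is seen whole and between the fingers, columns 297–357. Its centre is at about (0.4487, 0.339) with yaw 25.2°. I'll check that the gripper body's footprint is free.

Run:
```python
from h import *
p=np.load('top.npz')['p'].reshape(-1,3); q=R.from_euler('z',-25.2,degrees=True).apply(p-[.4487,.339,0])
s=q[(abs(q[:,0])<.06)&(abs(q[:,1])<.13)]; print(s[:,2].max(), s[abs(s[:,1])>.03][:,2].max())
```

```text
0.04679569390341724 0.007184898585695842
```

>>> step_arm(
  steps=[
    [[0.01,0.04,0,0,0,0],[0.01,0.04,0.25,0,0,0],[0.01,0.04,0.5,0,0,0],[0.01,0.04,0.75,0,0,0],[0.01,0.04,0.95,0,0,0],[0.01,0.04,1.0,0,0,0],[0.01,0.04,1.0,0,0,0]],
  ],
)

```text
clock: 16.45
tool_pos: [0.4478, 0.34, 0.0021]
orientation: [-180.0, 0.0, -154.9]
force: [-0.2, 0.3, 0.1]
opening: 0.0876
gripper_force: 0.0
```

>>> step_arm(
  steps=[
    [[0,0,0.06,0,0,0],[0,0,0.12,0,0,0],[0,0,0.18,0,0,0],[0,0,0.18,0,0,0],[0,0,0.18,0,0,0]],
  ],
)

```text
clock: 16.95
tool_pos: [0.4476, 0.3399, -0.0163]
orientation: [-180.0, -0.0, -154.9]
force: [-0.2, -0.8, 0.6]
opening: 0.0876
gripper_force: 0.0
```

>>> step_arm(
  steps=[
    [[0,0,0,0,0,0],[0,0,0,0,0,0],[0,0,0,0,0,0],[0,0,0,0,0,0],[0,0,0,0,0,0],[0,0,0,0,0,0],[0,0,0,0,0,0],[0,0,0,0,0,0],[0,0,0,0,0,0],[0,0,0,0,0,0]],
  ],
  jaw=255,
)

```text
clock: 17.95
tool_pos: [0.4476, 0.3397, -0.0163]
orientation: [-180.0, -0.0, -154.9]
force: [0.6, -2.2, 1.1]
opening: 0.0399
gripper_force: 30.0
```

>>> step_arm(
  steps=[
    [[0,0,-0.05,0,0,0],[0,0,-0.15,0,0,0],[0,0,-0.3,0,0,0],[0,0,-0.5,0,0,0],[0,0,-0.7,0,0,0],[0,0,-0.9,0,0,0],[0,0,-1,0,0,0],[0,0,-1,0,0,0],[0,0,-1,0,0,0]],
  ],
)

```text
clock: 18.85
tool_pos: [0.4471, 0.3396, 0.0831]
orientation: [180.0, -0.0, -154.9]
force: [0.1, -0.4, -7.3]
opening: 0.0399
gripper_force: 30.0
```

The tube is held at its middle: opening 39.9 mm, 30 N. Now the carry.

Run:
```python
from h import *
plan(now(),[(.455,.27,.18,-158),(.5072,-.0258,.18,-169.96)])
```

```text
[0.22, -0.66, -0.97] 0.11 -> [   0.4552    0.2705    0.1801 -158.0293]
[0.21, -1.0, 0.0] 0.14 -> [   0.4731    0.1699    0.1801 -162.04  ]
[0.14, -1.0, 0.0] 0.14 -> [ 4.907000e-01  7.040000e-02  1.801000e-01 -1.660507e+02]
[0.07, -0.97, 0.0] 0.14 -> [ 5.072000e-01 -2.540000e-02  1.801000e-01 -1.700614e+02]
```

>>> step_arm(
  steps=[
    [[0,0,-0.25,0,0,0],[0.05,-0.15,-0.5,0,0,0.03],[0.1,-0.35,-0.75,0,0,0.06],[0.17,-0.55,-0.97,0,0,0.09],[0.22,-0.66,-0.97,0,0,0.11],[0.22,-0.66,-0.97,0,0,0.11]],
  ],
)

```text
clock: 19.45
tool_pos: [0.4549, 0.2691, 0.1794]
orientation: [180.0, -0.1, -158.1]
force: [0.1, -0.1, -7.4]
opening: 0.0398
gripper_force: 30.0
```

>>> step_arm(
  steps=[
    [[0.04,-0.15,0,0,0,0.02],[0.08,-0.35,0,0,0,0.05],[0.12,-0.6,0,0,0,0.08],[0.17,-0.8,0,0,0,0.11],[0.21,-1.0,0,0,0,0.14],[0.21,-1.0,0,0,0,0.14]],
  ],
)

```text
clock: 20.05
tool_pos: [0.4728, 0.1679, 0.1789]
orientation: [-179.9, -0.2, -162.1]
force: [-0.4, 1.8, -6.0]
opening: 0.0399
gripper_force: 30.0
```

>>> step_arm(
  steps=[
    [[0.03,-0.15,0,0,0,0.02],[0.05,-0.35,0,0,0,0.05],[0.08,-0.6,0,0,0,0.08],[0.11,-0.8,0,0,0,0.11],[0.14,-1.0,0,0,0,0.14],[0.14,-1.0,0,0,0,0.14]],
  ],
)

```text
clock: 20.65
tool_pos: [0.4907, 0.0688, 0.1796]
orientation: [-180.0, -0.1, -166.1]
force: [0.1, -0.3, -6.2]
opening: 0.0399
gripper_force: 30.0
```

>>> step_arm(
  steps=[
    [[0.01,-0.15,0,0,0,0.02],[0.03,-0.35,0,0,0,0.05],[0.05,-0.6,0,0,0,0.08],[0.06,-0.8,0,0,0,0.11],[0.07,-0.97,0,0,0,0.14],[0.07,-0.97,0,0,0,0.14],[0.07,-0.97,0,0,0,0.14],[0.07,-0.97,0,0,0,0.14],[0.07,-0.97,0,0,0,0.14]],
  ],
)

```text
clock: 21.55
tool_pos: [0.5078, -0.0244, 0.1806]
orientation: [180.0, -0.0, -170.0]
force: [0.3, -0.0, -5.7]
opening: 0.0398
gripper_force: 30.0
```

Run:
```python
from h import *
print(now()); im,p=wcloud(); q=stand(p)
s=q[(abs(q[...,1])<35)&(abs(q[...,0])<115)&(q[...,2]>180)&(q[...,2]<255)]
zt=np.median(s[:,2]); print('n',len(s),zt,np.percentile(s[:,2],[5,95]))
# visible tube top
s=q[(abs(q[...,1])<40)&(abs(q[...,0])<130)&(abs(q[...,2]-237)<7)]
r=cv2.minAreaRect(s[:,:2].astype(np.float32)); print(len(s),r)
if len(s): print(np.polyfit(s[:,0],s[:,2],1),s[:,0].min(),s[:,0].max())
im,d=snapshot('top'); q=stand(cloud('top',d)); s=q[(abs(q[...,1])<45)&(abs(q[...,0])<130)&(abs(q[...,2]-237)<8)]; print('top',len(s),s[:,:2].min(0),s[:,:2].max(0)) if len(s) else 0
im2,d=snapshot('scene'); a=cv2.resize(im2[150:350,180:380],None,fx=2,fy=2); b=cv2.resize(im[200:330,260:390],(400,400))
cv2.imwrite('pics/m2.png',np.hstack([a,b])[...,::-1])
```

```text
[np.float64(0.5078323244987466), np.float64(-0.024397305532210086), np.float64(0.18055228320888708), np.float64(-169.98392338655074)]
n 34221 237.49340411925292 [235.81949004 238.89981978]
32139 ((36.16214370727539, -1.941314697265625), (70.80154418945312, 126.24088287353516), 89.01504516601562)
[2.33816500e-04 2.37494085e+02] -27.243538700951156 99.133543142615
top 653 [ 39.24818166 -19.59312231] [97.93637281 20.34537259]
```

View pics/m2.png

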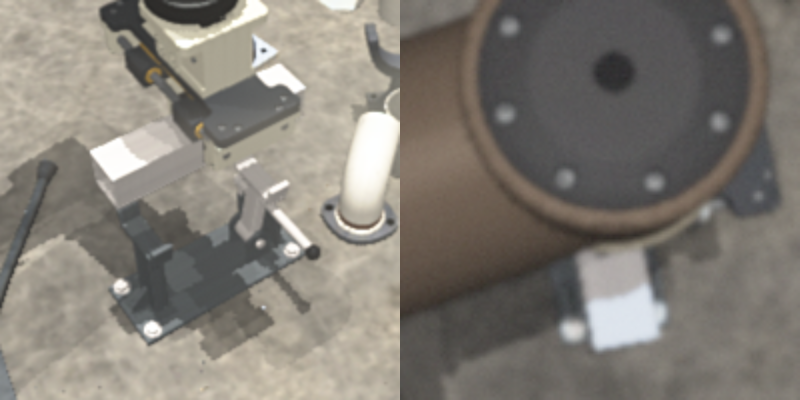

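The tube hangs level over both rests, with its end at stand x ≈ 98–99, y ≈ 0 and underside about 83 mm above the pads. I'll lower it gently.

>>> step_arm(
  steps=[
    [[0.01,0,0.1,0,0,0],[0.01,0,0.25,0,0,0],[0.01,0,0.4,0,0,0],[0.01,0,0.52,0,0,0],[0.01,0,0.62,0,0,0],[0.01,0,0.7,0,0,0],[0.01,0,0.75,0,0,0],[0.01,0,0.78,0,0,0],[0.01,0,0.79,0,0,0],[0.01,0,0.79,0,0,0],[0.01,0,0.79,0,0,0]],
  ],
)

```text
clock: 22.8
tool_pos: [0.5072, -0.0252, 0.1021]
orientation: [180.0, 0.0, -170.0]
force: [0.8, 0.2, -6.0]
opening: 0.04
gripper_force: 30.0
```

>>> step_arm(
  steps=[
    [[0,0,0.01,0,0,0],[0,0,0.02,0,0,0],[0,0,0.03,0,0,0],[0,0,0.03,0,0,0],[0,0,0.03,0,0,0]],
  ],
)

```text
clock: 23.3
tool_pos: [0.5069, -0.0252, 0.0987]
orientation: [-180.0, -0.0, -170.0]
force: [-0.6, 0.2, -5.6]
opening: 0.0398
gripper_force: 30.0
```

>>> step_arm(
  steps=[
    [[0,0,0.005,0,0,0],[0,0,0.01,0,0,0],[0,0,0.01,0,0,0],[0,0,0.01,0,0,0]],
  ],
)

```text
clock: 23.7
tool_pos: [0.507, -0.0252, 0.0977]
orientation: [-180.0, 0.0, -170.0]
force: [0.6, -1.0, -5.6]
opening: 0.0398
gripper_force: 30.0
```

>>> step_arm(
  steps=[
    [[0,0,0.003,0,0,0],[0,0,0.005,0,0,0],[0,0,0.005,0,0,0],[0,0,0.005,0,0,0]],
  ],
)

```text
clock: 24.1
tool_pos: [0.507, -0.0252, 0.0977]
orientation: [-180.0, 0.0, -170.0]
force: [-3.8, 0.9, 3.4]
opening: 0.0397
gripper_force: 30.0
```

The force has gone from -5.6 to +3.4 N, so the tube is resting on the stand. I'll release, retreat and check.

>>> step_arm(
  steps=[
    [[0,0,0,0,0,0],[0,0,0,0,0,0],[0,0,0,0,0,0],[0,0,0,0,0,0],[0,0,0,0,0,0],[0,0,0,0,0,0],[0,0,0,0,0,0],[0,0,-0.1,0,0,0],[0,0,-0.3,0,0,0],[0,0,-0.6,0,0,0],[0,0,-1,0,0,0],[0,0,-1,0,0,0],[0,0,-1,0,0,0]],
  ],
  jaw=0,
)

```text
clock: 25.4
tool_pos: [0.5076, -0.025, 0.1989]
orientation: [180.0, 0.2, -170.0]
force: [0.0, 0.6, -0.9]
opening: 0.0879
gripper_force: 0.0
```

>>> step_arm(
  steps=[
    [[0.1,0.3,-0.3,0,0,0],[0.1,0.6,-0.4,0,0,0],[0.1,1.0,-0.4,0,0,0],[0.1,1.0,-0.4,0,0,0]],
  ],
)

```text
clock: 25.8
tool_pos: [0.479, 0.0745, 0.2371]
orientation: [180.0, 0.0, -169.9]
force: [0.6, -0.2, 0.1]
opening: 0.0876
gripper_force: 0.0
```

>>> step_arm(
  steps=[
    [[0,0.4,0,0,0,0],[0,0.8,0,0,0,0],[0,1.0,0,0,0,0],[0,1.0,0,0,0,0]],
  ],
)

```text
clock: 26.2
tool_pos: [0.4618, 0.1715, 0.2363]
orientation: [-180.0, -0.1, -169.9]
force: [-0.5, 0.1, 0.5]
opening: 0.0878
gripper_force: 0.0
```

Run:
```python
from h import *
print(now()); im,d=snapshot('top'); q=stand(cloud('top',d)); s=q[(abs(q[...,1])<45)&(abs(q[...,0])<130)&(abs(q[...,2]-154)<8)]
print('top',len(s),cv2.minAreaRect(s[:,:2].astype(np.float32)),np.polyfit(s[:,0],s[:,2],1),np.median(s[:,2]))
im2,d=snapshot('scene'); a=cv2.resize(im2[150:350,180:380],None,fx=2,fy=2); b=cv2.resize(im[200:330,260:390],(400,400))
cv2.imwrite('pics/m3.png',np.hstack([a,b])[...,::-1])
```

```text
[np.float64(0.4618344998594523), np.float64(0.1715442999211547), np.float64(0.2362757524111621), np.float64(-169.9055569314514)]
top 1875 ((-0.7530136108398438, 1.1555919647216797), (39.95735549926758, 199.63853454589844), 89.8614730834961) [1.22154275e-03 1.55482981e+02] 155.5356736805423
```

View pics/m3.png

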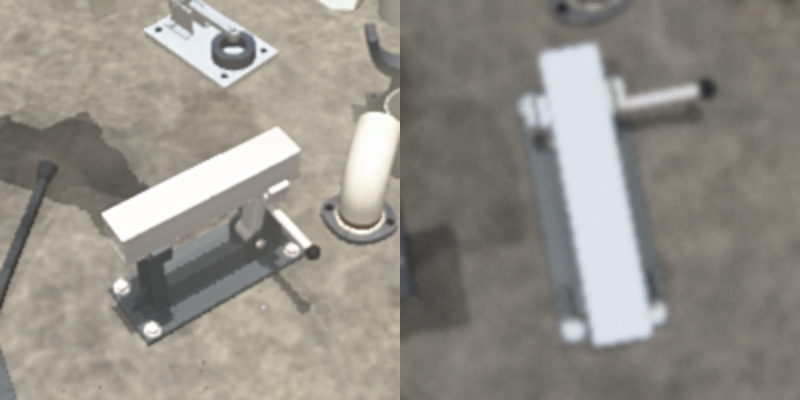

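The tube lies level in both rests between the ears, off centre by (-0.8, 1.2) mm and 0.1° in yaw. The leg is locked and the robot is clear.

```bash
python3 -c "
from plant import *
print(close_job())"
```

```text
the job is handed in; nothing more can be done
None
```

The prop leg is locked against its stop and released, and the long tube lies level in both rests, centred to about 1 mm; I handed the job in at about 26 s, with one empty first grab at the handle along the way.

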